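# Change over the two drying canisters

## Task

The yellow-capped drying canister is spent and the blue-capped one takes over: screw the yellow cap shut and unscrew the blue cap open, each all the way to its stop. The caps are captive and stay on; leave the loose tubes and the plug gauge where they lie, and let go of everything at the end.

Things in the scene. Friction and masses are not known exactly. Their poses are not given: they have to be found in the camera images.
- yellow_cap (a joint): turn of the yellow cap about its own axis, rad: 0 = shut against its stop, 1.75 = fully open against the other stop. Seen from outside looking onto the cap, clockwise shuts it (value falls), counter-clockwise opens it. Does not rise as it turns; stiff by friction (about 0.12 N m), stays where it is left.
- yellow_cap_top (a point): centre of the outer flat face of the yellow round ribbed cap, 46 mm diameter, 26 mm high. z axis = turning axis, pointing out of the canister (up, leaning 35 degrees from vertical); axes turn with the cap. White index line on the face along -x: it meets the white shoulder mark when shut, the green one when fully open. The flat grey shoulder (68 mm diameter) lies 27 mm under the face.
- yellow_stand: dark steel bench stand fixed to the bench, with the grey canister (68 mm diameter, 114 mm long, yellow band) strapped in it at 35 degrees; base plate 150 x 96 x 10 mm. Origin at the centre of the underside (the plate reaches from x -80 to +70 mm); -x is the front, towards which the canister leans. The cap's face centre is 46 mm in front of the origin, 146 mm above the bench.
- blue_cap (a joint): turn of the blue cap, the same as for the yellow one: 0 = shut, 1.75 = fully open, counter-clockwise seen from outside opens it; about 0.12 N m of friction.
- blue_cap_top (a point): centre of the outer flat face of the blue round ribbed screw cap, the same in size and axes as the yellow one.
- blue_stand: the same stand with the canister with a blue band and a blue cap, fixed to the bench; same sizes and axes.
- mid_tube: loose white moulded tube, 150 mm long, 30 mm diameter, lying on the bench between the stands; bystander. Origin under its middle, x along it.
- front_tube: loose white moulded tube with one gathered end, 167 mm long, 30 mm diameter, lying on the bench in front of and between the stands; bystander. Origin on its underside near the middle, x along it.
- gauge: loose steel plug gauge, 108 mm long, 30 mm diameter, lying behind the stands; bystander. Origin under its middle, x along it.
Not all that is in view belongs to the job. What is shaped like the yellow_stand but pink is not meant.

How it is judged:
By the outcome, as a careful person would: the job done as asked, in the order asked, and still so for the second after the job is handed in, with the robot touching nothing.
It also fails if it takes over 61 s, if anything falls off the work surface, if the arm or the gripper's body presses on something with over 40 N, if the wrist force passes 120 N, or if a joint passes its speed limit or range.

## Robot

A 6-joint arm with a two-finger parallel gripper is mounted at the origin on a cart in front of the work surface, level with it; the furniture and walls round the work are solid. World frame = base frame: x ahead of the robot, y to its left, z up, the work surface at z = 0. Lengths are in m, angles in degrees, forces in N, time in s.
With the tool pointing down it reaches from about 0.325 to 0.85 m from the base axis. Payload 15.5 kg.
Tool frame: the origin (TCP) lies at the very end of the fingers, on their centre line; the grasp point (between the pads) lies arm.grip_depth behind it (arm.grip_depth is the distance from the TCP to the grasp point, in m); z points along the fingers, y is the line along which they close (so a half turn about z gives the same grasp; the last joint's range is limited). The gripper opens to 91 mm and grips with 3 to 60 N. Pads are 32 mm wide; open, the fingers measure 118 mm over their backs; the gripper's body (76 mm by 178 mm) begins 60 mm behind the grasp point.
Start: joints at [60.648, 28.281, 77.091, -0, 74.628, -5.472], TCP at [0.253, 0.571, 0.214] pointing down, gripper open.
Joint ranges: [-166.48, 166.48], [-47.26, 123.95], [12.59, 153.08], [-70.14, 250.14], [6.76, 159.57], [-176.63, 176.63]. Speed limits (degrees/s): [108.29, 108.29, 147.25, 172.46, 172.46, 172.46].

## Interface

Orientations are given as a 3x3 rotation matrix whose columns are the frame's x, y, z axes.
In Python, from rig import arm gives the robot as it stands. Calls block until the motion is done:
- arm.move_to(position, orientation): joint-space move of the TCP to a pose.
- arm.move_l(position, orientation=None, feed=0.15): straight line of the TCP; orientation=None keeps the orientation; feed is the mean speed in m/s.
- arm.move_joints(angles): joint-space move.
- arm.grip(opening): finger opening in m; the grip force is fixed at half the most; returns when the fingers have stopped.
- arm.sleep(seconds).
- arm.solve_ik(position, orientation): joint angles nearest the present ones, or None.
- arm.snapshot(name): name is "scene" or "top"; returns the picture (384x512x3 uint8, red, green, blue); there is no depth.
- arm.get_calibration(name): a dict with "intrinsics" (3x3 intrinsics, pixels), "k1" (the pictures are not rectified: a ray, as slopes to the right and down, at radius r is drawn at 1 + k1 r^2 times it, then the intrinsics apply), "cam_to_world" (4x4, takes a point from camera to world coordinates). Camera axes: x right, y down, z forward; pixel columns grow to the right and rows downward; lengths in m; the calibration is good to about 2 mm. A picture is of the moment at which its call begins. get_calibration takes no time and is no camera call.
A pose or a line that the arm cannot do raises arm.Unreachable and nothing moves.
- arm.sign_off(): hands the job in; it is judged then, once.
Readings, each from a call of its own:
- arm.current_t(): time.
- arm.current_joint_positions(): joint angles.
- arm.current_dq(): joint speeds.
- arm.current_tau(): joint torques, N m.
- arm.current_ee_pos(): TCP position.
- arm.current_tool_rot(): TCP orientation.
- arm.current_force(): force on the tool from outside, world axes, zero at the start.
- arm.current_torque(): the same for the moment, N m.
- arm.current_width(): finger opening in m.
- arm.current_grasp_force(): force on a finger pad.
Only numpy, scipy, OpenCV 4.12 (cv2) and the standard library are available. Lean on these libraries where they do the work, as an engineer would, in place of code of your own. Each camera call takes 0.05 s, during which the arm holds its last target. There are 200 camera calls.

## Working session

There is one attempt and no reset: what is moved stays moved. The work goes in short steps, each a Python script; the robot and the scene stay as the last script left them, time stands still between calls to the robot, and variables do not carry over. Pictures are saved under pics/ and viewed, at most 10 in all, crops included, and the job is handed in when it is done.

```bash
mkdir -p pics; ls
python3 - <<'E'
from rig import arm
import cv2,numpy as np
for n in("scene","top"):
    im=arm.snapshot(n); cv2.imwrite(f"pics/{n}0.png",im[:,:,::-1]); c=arm.get_calibration(n); print(n,c)
a=cv2.imread("pics/scene0.png");b=cv2.imread("pics/top0.png")
np.set_printoptions(precision=4,suppress=True)
print(arm.grip_depth,arm.current_t(),arm.current_tool_rot(),arm.current_width())
E
```

```text
pics
scene {'intrinsics': array([[497.73838759,   0.        , 250.35783463],
       [  0.        , 497.73838759, 190.62276513],
       [  0.        ,   0.        ,   1.        ]]), 'k1': 0.038709954399877164, 'cam_to_world': array([[ 0.48308903, -0.55323219,  0.67864507, -0.26006819],
       [-0.87556342, -0.30851417,  0.37176298, -0.51827255],
       [ 0.00370037, -0.77379141, -0.63342968,  0.93934917],
       [ 0.        ,  0.        ,  0.        ,  1.        ]])}
top {'intrinsics': array([[354.10520413,   0.        , 261.26642973],
       [  0.        , 354.10520413, 192.59536076],
       [  0.        ,   0.        ,   1.        ]]), 'k1': 0.00041627805023729524, 'cam_to_world': array([[-0.02199193, -0.98967869,  0.14160666,  0.49493352],
       [-0.99962471,  0.01945323, -0.01928742, -0.01779621],
       [ 0.01633364, -0.14197769, -0.98973509,  0.97399911],
       [ 0.        ,  0.        ,  0.        ,  1.        ]])}
0.0188 0.1 [[-0.9144  0.4049 -0.0005]
 [ 0.4049  0.9144 -0.0009]
 [ 0.0001 -0.0011 -1.    ]] 0.09080056671801481
```

View pics/scene0.png

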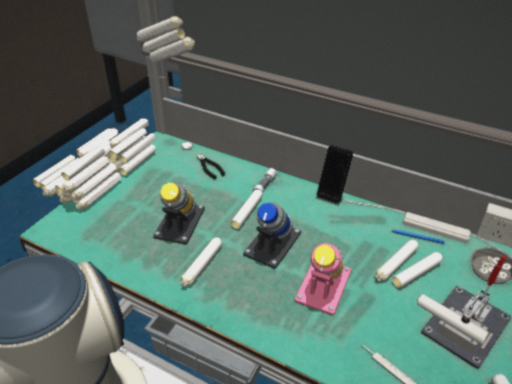

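View pics/top0.png

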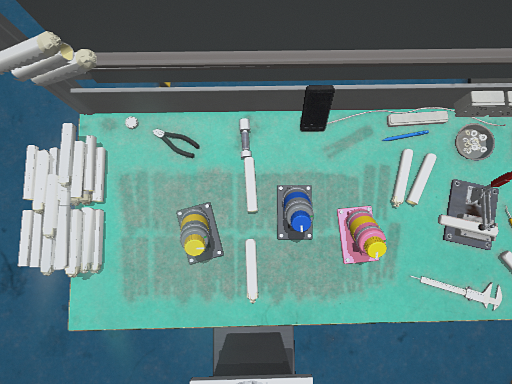

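The dark-stand yellow cap is at top (195,247) and scene (171,191). The blue cap is at top (300,224) and scene (267,213). The yellow cap on the pink stand, top (375,247) and scene (324,256), is the decoy. Next I'll take one close crop of the chosen caps.

Run:
```python
import cv2,numpy as np
a=cv2.imread("pics/scene0.png");b=cv2.imread("pics/top0.png")
def cr(im,x,y,w=66,h=66,s=6): return cv2.resize(im[y:y+h,x:x+w],None,fx=s,fy=s,interpolation=cv2.INTER_CUBIC)
A=np.hstack([cr(b,170,200),cr(b,262,180)]);B=np.hstack([cr(a,148,177),cr(a,241,200)])
cv2.imwrite("pics/c1.png",cv2.resize(np.vstack([A,B]),(600,600)))
```

```text
(no output)
```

View pics/c1.png

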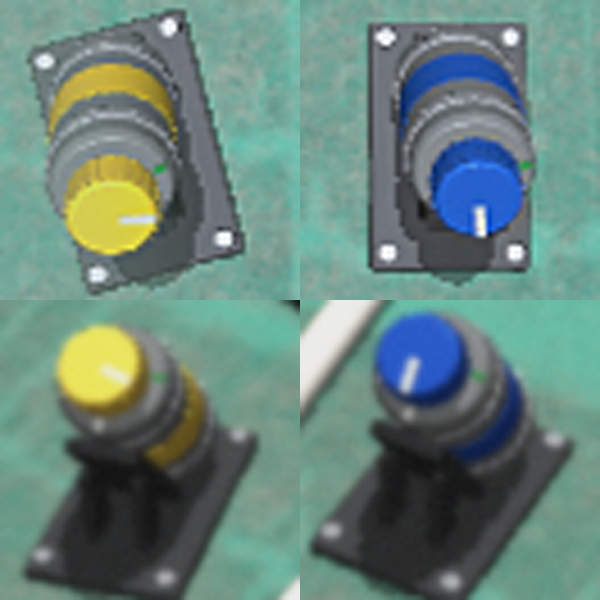

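```bash
cat > h.py <<'E'
import cv2,numpy as np
from rig import arm
np.set_printoptions(precision=4,suppress=True)
def ray(n,uv):
    c=arm.get_calibration(n);K=c["intrinsics"];T=c["cam_to_world"]
    d=cv2.undistortPoints(np.array([[uv]],float),K,np.array([c["k1"],0,0,0,0.]))[0,0]
    r=T[:3,:3]@np.array([d[0],d[1],1]);return T[:3,3],r/np.linalg.norm(r)
def onplane(n,uv,p,nrm=(0,0,1)):
    o,r=ray(n,uv);nrm=np.array(nrm,float);return o+r*((np.array(p,float)-o)@nrm)/(r@nrm)
def tri(u1,u2):
    o1,r1=ray("top",u1);o2,r2=ray("scene",u2)
    s=np.linalg.lstsq(np.c_[r1,-r2],o2-o1,rcond=None)[0];a,b=o1+s[0]*r1,o2+s[1]*r2
    return (a+b)/2,np.linalg.norm(a-b)
def face(im,color,roi):
    x,y,w,h=roi;c=im[y:y+h,x:x+w].astype(int);R,G,B=c[...,0],c[...,1],c[...,2]
    s,lo=(np.minimum(R,G),120) if color=="yellow" else (B,0)
    m=(np.minimum(R,G)-B>60)&(R>0.84*R[(np.minimum(R,G)-B>60)].max()) if color=="yellow" else (B-R>90)&(B>0.82*B[(B-R>90)].max())
    m=m.astype(np.uint8);n,l,st,_=cv2.connectedComponentsWithStats(m)
    k=1+st[1:,4].argmax();hull=cv2.convexHull(np.argwhere(l==k)[:,::-1].astype(np.int32))
    M=cv2.moments(hull.astype(np.float32));e=cv2.fitEllipse(hull)
    hm=cv2.fillConvexPoly(np.zeros(m.shape,np.uint8),hull,1)
    wht=(np.min(c,axis=2)>150)&(cv2.dilate(hm,np.ones((3,3)))>0)
    wp=np.argwhere(wht)[:,::-1].mean(0)+[x,y] if wht.any() else None
    return np.array([M["m10"]/M["m00"]+x,M["m01"]/M["m00"]+y]),np.array(e[0])+[x,y],e[1:],wp
def index_angle(uv,P,yaw,n="top"):
    R=frame(yaw);d=R.T@(onplane(n,uv,P,R[:,2])-P);return np.degrees(np.arctan2(-d[1],-d[0]))
def frame(yaw):  # cap frame when shut: z = out of canister, x level-ish away from front
    f=np.array([np.cos(yaw),np.sin(yaw),0]);t=np.radians(35);u=np.array([0,0,1.])
    z=np.cos(t)*u-np.sin(t)*f;x=np.cos(t)*f+np.sin(t)*u
    return np.c_[x,np.cross(z,x),z]
E
python3 - <<'E'
from h import *
ims={n:cv2.imread(f"pics/{n}0.png")[:,:,::-1] for n in("scene","top")}
rois={"yellow":{"top":(180,228,32,30),"scene":(155,178,35,35)},"blue":{"top":(285,205,30,35),"scene":(250,198,35,35)}}
b={"yellow":[(44,61),(168,27),(223,238),(97,275),170,200],"blue":[(85,37),(210,37),(215,252),(87,252),262,180]}
for c in rois:
    F={n:face(ims[n],c,rois[c][n]) for n in ims}
    for n in F:print(c,n,F[n])
    q=b[c];pts=[onplane("top",(q[4]+u/4.545,q[5]+v/4.545),(0,0,.012)) for u,v in q[:4]]
    d=(pts[0]+pts[1]-pts[2]-pts[3]);e=pts[0]+pts[3]-pts[1]-pts[2]; yaw=np.arctan2(d[1],d[0]);yaw2=np.arctan2(-e[0],e[1])
    ctr=sum(pts)/4; f=np.array([np.cos(yaw),np.sin(yaw),0])
    print(" yaws",np.degrees([yaw,yaw2]),"plate",np.array(d[:2])/2,e[:2]/2,"face from plate",ctr-f*.041)
    print(" tri mom",tri(F["top"][0],F["scene"][0])," tri ell",tri(F["top"][1],F["scene"][1]))
    for i in(0,1):print(" plane top/scene",onplane("top",F["top"][i],(0,0,.146)),onplane("scene",F["scene"][i],(0,0,.146)))
    P=tri(F["top"][1],F["scene"][1])[0]
    for n in F:
        if F[n][3] is not None: print(" index",n,index_angle(F[n][3],P,yaw,n))
E
```

```text
yellow scene (array([169.1599, 190.6364]), array([169.2629, 190.6594]), ((15.573509216308594, 17.2530460357666), 57.132530212402344), array([172.6154, 192.7692]))
yellow top (array([193.9395, 245.8103]), array([194.0302, 244.8954]), ((19.215513229370117, 20.835474014282227), 176.42066955566406), array([200.1818, 247.7273]))
 yaws [14.3742 14.6661] plate [0.1259 0.0323] [-0.0193  0.0738] face from plate [0.4867 0.1227 0.012 ]
 tri mom (array([0.4919, 0.1251, 0.1451]), np.float64(0.002250434684882901))  tri ell (array([0.4937, 0.1256, 0.1435]), np.float64(0.0033119221076541904))
 plane top/scene [0.4925 0.124  0.146 ] [0.4906 0.1254 0.146 ]
 plane top/scene [0.4946 0.1238 0.146 ] [0.4906 0.1251 0.146 ]
 index scene 63.64902376228365
 index top 47.92592578334005
blue scene (array([266.61  , 210.7241]), array([266.6239, 210.7506]), ((16.407161712646484, 17.61654281616211), 50.704551696777344), array([264.75  , 215.5833]))
blue top (array([300.8732, 222.7074]), array([300.8727, 222.7438]), ((15.61622428894043, 18.062522888183594), 77.86637878417969), array([301.5, 228.5]))
 yaws [-1.1011 -1.1768] plate [ 0.1293 -0.0025] [0.0016 0.076 ] face from plate [ 0.5375 -0.1262  0.012 ]
 tri mom (array([ 0.5403, -0.1246,  0.1481]), np.float64(0.00028053581314389873))  tri ell (array([ 0.5402, -0.1246,  0.148 ]), np.float64(0.0002073879201274374))
 plane top/scene [ 0.5405 -0.125   0.146 ] [ 0.5423 -0.1235  0.146 ]
 plane top/scene [ 0.5404 -0.125   0.146 ] [ 0.5422 -0.1235  0.146 ]
 index scene 2.7733373443782123
 index top 8.90639904888991
```

```bash
cat >> h.py <<'E'
CAPS={"yellow":(np.array([.4893,.1245,.146]),np.radians(14.4)),"blue":(np.array([.5398,-.1247,.147]),np.radians(-1.1))}
def pose(c,spin,depth,off=(0,0)):
    """tool pose: TCP depth m under the face, finger line `spin` deg (about tool z) from the level line"""
    P,yaw=CAPS[c];C=frame(yaw);a=np.radians(spin)
    y0,z=C[:,1],-C[:,2];x0=np.cross(y0,z);y=np.cos(a)*y0-np.sin(a)*x0
    return P+C[:,:2]@np.array(off)+z*depth,np.c_[np.cross(y,z),y,z]
E
python3 - <<'E'
from h import *
for c in CAPS:
    for s in range(-180,180,30):
        q=arm.solve_ik(*pose(c,s,.022));q2=arm.solve_ik(*pose(c,s,-.09))
        print(c,s,None if q is None else np.array(q),None if q2 is None else np.array(q2))
E
```

```text
yellow -180 [  3.3025  22.0511 128.6218 129.0306   8.1706 -48.4447] [  0.4134   3.3859 128.3161  29.8752  16.1595  49.5801]
yellow -150 [  3.3025  22.0511 128.6218 129.0306   8.1706 -18.4447] [  0.4134   3.3859 128.3161  29.8752  16.1595  79.5801]
yellow -120 [  3.3025  22.0511 128.6218 129.0306   8.1706  11.5553] [  0.4134   3.3859 128.3161  29.8752  16.1595 109.5801]
yellow -90 [  3.3025  22.0511 128.6218 129.0306   8.1706  41.5553] [  0.4134   3.3859 128.3161  29.8752  16.1595 139.5801]
yellow -60 [  3.3025  22.0511 128.6218 129.0306   8.1706  71.5553] [  0.4134   3.3859 128.3161  29.8752  16.1595 169.5801]
yellow -30 [  3.3025  22.0511 128.6218 129.0306   8.1706 101.5553] [   0.4134    3.3859  128.3161   29.8752   16.1595 -160.4199]
yellow 0 [  3.3025  22.0511 128.6218 129.0306   8.1706 131.5553] [   0.4134    3.3859  128.3161   29.8752   16.1595 -130.4199]
yellow 30 [  3.3025  22.0511 128.6218 129.0306   8.1706 161.5553] [   0.4134    3.3859  128.3161   29.8752   16.1595 -100.4199]
yellow 60 [   3.3025   22.0511  128.6218  129.0306    8.1706 -168.4447] [  0.4134   3.3859 128.316
[... 1189 characters left out ...]
12 167.4409] [ -33.8193    8.2709  121.7765   44.4015   26.3021 -159.0379]
blue 30 [ -28.3276   24.1545  121.209    80.069    15.4512 -162.5591] [ -33.8193    8.2709  121.7765   44.4015   26.3021 -129.0379]
blue 60 [ -28.3276   24.1545  121.209    80.069    15.4512 -132.5591] [-33.8193   8.2709 121.7765  44.4015  26.3021 -99.0379]
blue 90 [ -28.3276   24.1545  121.209    80.069    15.4512 -102.5591] [-33.8193   8.2709 121.7765  44.4015  26.3021 -69.0379]
blue 120 [-28.3276  24.1545 121.209   80.069   15.4512 -72.5591] [-33.8193   8.2709 121.7765  44.4015  26.3021 -39.0379]
blue 150 [-28.3276  24.1545 121.209   80.069   15.4512 -42.5591] [-33.8193   8.2709 121.7765  44.4015  26.3021  -9.0379]
```

Run:
```python
from h import *
for c,s in(("yellow",-180),("blue",-60)):
    for d in np.arange(-.09,.0221,.014): print(c,round(d,3),np.array(arm.solve_ik(*pose(c,s,d)) or []))
for o in [(.003,0),(-.003,0),(0,.003),(0,-.003)]: print(o,np.array(arm.solve_ik(*pose("yellow",-180,.022,o)) or []))
```

```text
Traceback (most recent call last):
ValueError: The truth value of an array with more than one element is ambiguous. Use a.any() or a.all()
```

Run:
```python
from h import *
for c,s in(("yellow",-180),("blue",-60)):
    for d in np.arange(-.09,.0221,.014): print(c,round(d,3),arm.solve_ik(*pose(c,s,d)))
for o in [(.003,0),(-.003,0),(0,.003),(0,-.003)]: print(o,arm.solve_ik(*pose("yellow",-180,.022,o)))
```

```text
yellow -0.09 [  0.4134   3.3859 128.3161  29.8752  16.1595  49.5801]
yellow -0.076 [  0.8549   5.7709 128.6438  34.5819  13.6909  45.0224]
yellow -0.062 [  1.2692   8.1581 128.8905  41.1112  11.43    38.6385]
yellow -0.048 [  1.6587  10.5385 129.0548  50.3121   9.4616  29.5804]
yellow -0.034 [  2.0256  12.9032 129.1357  63.172    7.9172  16.8613]
yellow -0.02 [  2.3718  15.2438 129.1325  79.9788   6.9718   0.1938]
yellow -0.006 None
yellow 0.008 [  3.0088  19.8239 128.8747 115.8368   7.2308 -35.3882]
yellow 0.022 [  3.3025  22.0511 128.6218 129.0306   8.1706 -48.4447]
blue -0.09 [-33.8193   8.2709 121.7765  44.4015  26.3021 140.9621]
blue -0.076 [-33.0208  10.2813 121.9543  47.3624  24.3466 138.2683]
blue -0.062 [-32.2585  12.2951 122.0612  50.7413  22.537  135.1559]
blue -0.048 [-31.53    14.3067 122.0967  54.5679  20.8877 131.5958]
blue -0.034 [-30.8333  16.3104 122.0607  58.859   19.4125 127.5717]
blue -0.02 [-30.1664  18.3015 121.9533  63.6095  18.124  123.0891]
blue -0.006 [-29.5276  20.2751 121.775   68.7833  17.0318 118.1843]
blue 0.008 [-28.9151  22.2273 121.5266  74.307   16.1412 112.931 ]
blue 0.022 [-28.3276  24.1545 121.209   80.069   15.4512 107.4409]
(0.003, 0) [  3.3894  21.8592 128.1776 125.676    7.7503 -44.9813]
(-0.003, 0) [  3.2143  22.2506 129.0672 132.0847   8.6226 -51.6099]
(0, 0.003) [  3.848   22.0512 128.6213 130.7122   7.9653 -49.6629]
(0, -0.003) [  2.7582  22.052  128.6185 127.4088   8.3786 -47.2855]
```

Run:
```python
from h import *
for d in np.arange(-.06,.0221,.01367): print(round(d,3),arm.solve_ik(*pose("yellow",-180,d,(-.025,0))))
for x in (-.02,-.015,-.01,-.005): print(x,arm.solve_ik(*pose("yellow",-180,.022,(x,0))))
```

```text
-0.06 [  0.225    9.3815 132.709   65.3221   8.8923  13.2524]
-0.046 [  0.6681  11.9139 132.8755  82.8537   7.887   -4.1055]
-0.033 [  1.0841  14.4179 132.9536 102.1292   7.7657 -23.2104]
-0.019 [  1.4755  16.8838 132.9424 119.1569   8.4476 -40.0698]
-0.005 [  1.8443  19.3029 132.8422 131.9963   9.6586 -52.7426]
0.008 [  2.1925  21.6679 132.6538 141.0961  11.1351 -61.6768]
0.022 [  2.5217  23.9729 132.3785 147.536   12.7059 -67.9519]
-0.02 [  2.6862  23.5362 131.6184 144.8635  11.6735 -65.0644]
-0.015 [  2.8467  23.1291 130.8628 141.7752  10.6995 -61.7687]
-0.01 [  3.0028  22.7468 130.1118 138.1763   9.7862 -57.9698]
-0.005 [  3.1547  22.3879 129.3649 133.9653   8.9402 -53.5659]
```

Run:
```python
from h import *
o=(-.025,0)
arm.move_to(*pose("yellow",-180,-.06,o)); print(arm.current_t(),arm.current_ee_pos())
arm.move_l(*pose("yellow",-180,.022,o),feed=.06)
arm.move_l(*pose("yellow",-180,.022),feed=.05)
print(arm.current_t(),arm.current_ee_pos()-pose("yellow",-180,.022)[0],arm.current_force(),arm.current_joint_positions())
a,b=arm.snapshot("top")[:,:,::-1],arm.snapshot("scene")[:,:,::-1]
cv2.imwrite("pics/g1.png",np.hstack([cv2.resize(a[190:300,140:250],(400,400)),cv2.resize(b[140:250,110:220],(400,400))]))
```

```text
1.9 [0.4368 0.1116 0.1811]
4.375 [-0.0003 -0.0001 -0.    ] [-0.675   0.1216 -0.0605] [  3.2975  22.0398 128.656  129.1372   8.1834 -48.5609]
```

View pics/g1.png

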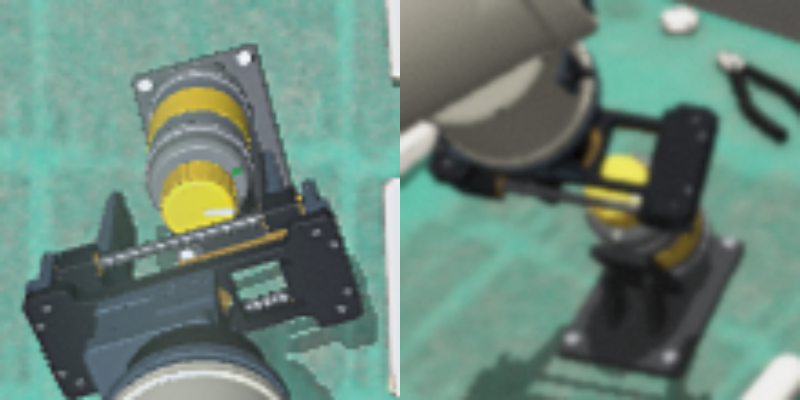

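The open fingers straddle the dark-stand yellow cap, at (200,205) in the left crop and (620,180) in the right. I'll grip it and turn it clockwise with torque watch.

```bash
cat >> h.py <<'E'
def wrench():
    z=arm.current_tool_rot()[:,2];p=arm.current_tool_rot().T@arm.current_force()
    return arm.current_torque()@z,p
def turn(sgn,maxdeg,step=6,lim=.45):
    q=arm.current_joint_positions().copy();q0=q[5];base=None
    for i in range(int(maxdeg/step)):
        q[5]+=sgn*step;arm.move_joints(q);t,f=wrench()
        print(f"{arm.current_t():.2f} {q[5]-q0:.0f} act {arm.current_joint_positions()[5]-q0:.1f} tz {t:.3f} f {f} w {arm.current_width():.4f}")
        if abs(t)>lim or np.linalg.norm(f)>50:break
E
python3 - <<'E'
from h import *
print(wrench());arm.grip(.03);print(arm.current_t(),arm.current_width(),arm.current_grasp_force(),wrench())
turn(+1,36)
E
```

```text
(np.float64(0.019297237065272522), array([ 0.845 ,  0.1463, -0.0294]))
5.2417 0.044908315009148325 30.00025303568691 (np.float64(0.004151206808939267), array([ 0.2517,  4.5569, -2.3611]))
5.49 6 act 5.9 tz 0.105 f [ 0.0355  2.0269 -1.6282] w 0.0451
5.74 12 act 11.8 tz 0.111 f [ 0.9254  5.1438 -1.2001] w 0.0447
5.99 18 act 17.8 tz 0.105 f [ 1.4397  6.5256 -0.1168] w 0.0449
6.24 24 act 23.8 tz 0.145 f [ 3.3833  7.2633 -2.0686] w 0.0450
6.49 30 act 29.8 tz 0.078 f [ 3.9393  6.8931 -1.7158] w 0.0453
6.74 36 act 35.8 tz 0.077 f [ 5.9868  7.6188 -0.8447] w 0.0450
```

Run:
```python
from h import *
turn(+1,78,step=4,lim=.4)
```

```text
6.99 4 act 3.8 tz 0.142 f [ 2.7569  3.7733 -1.8023] w 0.0452
7.24 8 act 7.8 tz 0.153 f [ 3.9445  4.8057 -2.7666] w 0.0451
7.49 12 act 11.8 tz 0.138 f [ 4.0081  5.4049 -1.5735] w 0.0453
7.74 16 act 15.8 tz 0.159 f [ 4.9695  3.9375 -1.3414] w 0.0451
7.99 20 act 19.8 tz 0.099 f [ 5.0947  4.7336 -2.1541] w 0.0453
8.24 24 act 23.8 tz 0.108 f [ 6.1785  4.4781 -1.1614] w 0.0450
8.49 28 act 27.8 tz 0.121 f [ 5.6319  4.8457 -2.0165] w 0.0449
8.74 32 act 31.8 tz 0.122 f [ 5.5476  4.8189 -2.5344] w 0.0456
8.99 36 act 35.8 tz 0.176 f [ 7.5588  4.7134 -0.8653] w 0.0452
9.24 40 act 39.8 tz -0.457 f [ 6.3253  4.0323 -1.062 ] w 0.0451
```

Run:
```python
from h import *
turn(+1,6,step=2,lim=1.2)
arm.sleep(.2);print(wrench())
arm.grip(.09);print(arm.current_t(),arm.current_width(),wrench())
s=arm.current_tool_rot()
P,y=CAPS["yellow"];C=frame(y)
p=arm.current_ee_pos()
# back out: to the front, then up the axis
arm.move_l(p-C[:,2]*0+C[:,2]*.0+C[:,2]*.03*0+C[:,2]*0,feed=.05) if 0 else None
for dx,dz in((-.025,0),(-.025,.082)):
    t=p+C[:,0]*dx+C[:,2]*dz;print(arm.solve_ik(t,s))
```

```text
9.49 2 act 1.8 tz -0.620 f [ 0.4788  0.3846 -1.5459] w 0.0452
9.74 4 act 3.9 tz -0.690 f [ 1.7942  2.1153 -1.4581] w 0.0449
9.99 6 act 5.9 tz -0.809 f [ 2.2669  2.4965 -2.1334] w 0.0449
(np.float64(-0.8681120446647952), array([ 3.1287,  1.8157, -2.8072]))
11.0083 0.08957184413650536 (np.float64(0.01809879041558407), array([-0.2597, -0.1467,  0.9385]))
[  2.4482  23.9652 132.3889 147.7792  12.5485  13.39  ]
[  0.1373   9.3735 132.7167  64.3549   8.8262  95.7761]
```

Run:
```python
from h import *
q=arm.current_joint_positions().copy();q[5]-=82;arm.move_joints(q)
o=(-.025,0)
arm.move_l(*pose("yellow",-180,.022,o),feed=.08)
arm.move_l(*pose("yellow",-180,-.06,o),feed=.06)
print(arm.current_t(),arm.current_force())
arm.move_to(*pose("blue",-60,-.07));print(arm.current_t(),arm.current_joint_positions())
a,b=arm.snapshot("top")[:,:,::-1],arm.snapshot("scene")[:,:,::-1]
cv2.imwrite("pics/s2t.png",a);cv2.imwrite("pics/s2s.png",b)
cv2.imwrite("pics/g2.png",np.hstack([cv2.resize(a[200:270,165:235],(400,400),interpolation=2),cv2.resize(b[170:240,145:215],(400,400),interpolation=2)]))
```

```text
14.6583 [-0.9381  0.3387 -0.6019]
16.6 [-32.663   11.1454 122.0245  48.7671  23.5481 136.9369]
```

View pics/g2.png

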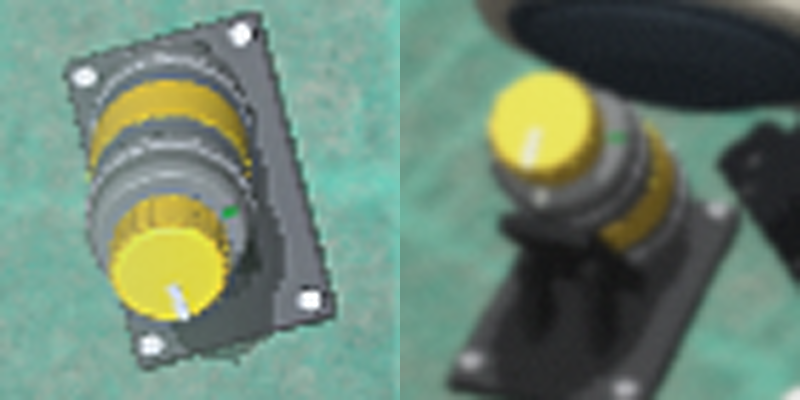

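The yellow index, at left (178,300), now runs along the stand's front axis, and the right crop shows it towards the white mark at (540,195). With the torque stop, the yellow cap is shut. Next is blue.

Run:
```python
from h import *
arm.move_l(*pose("blue",-60,.022),feed=.05)
print(arm.current_t(),wrench())
arm.grip(.03);print(arm.current_t(),arm.current_width(),arm.current_grasp_force(),wrench())
turn(-1,132,step=6,lim=.4)
```

```text
18.6917 (np.float64(0.07798880548502968), array([-0.7063, -0.0912, -0.415 ]))
19.45 0.04514169069667386 29.999687040690333 (np.float64(-0.07802908182878601), array([ 0.6308,  4.4642, -2.3957]))
19.70 -6 act -5.9 tz -0.061 f [-0.446   3.3696 -2.581 ] w 0.0451
19.95 -12 act -11.7 tz -0.088 f [-0.7009  3.232  -1.687 ] w 0.0447
20.20 -18 act -17.7 tz -0.025 f [-0.9143  4.7267 -1.9441] w 0.0453
20.45 -24 act -23.7 tz -0.012 f [-0.7404  4.0399 -2.2997] w 0.0452
20.70 -30 act -29.7 tz -0.082 f [-1.0382  5.1812 -3.023 ] w 0.0446
20.95 -36 act -35.7 tz -0.046 f [-1.3634  5.0614 -1.6171] w 0.0451
21.20 -42 act -41.7 tz -0.077 f [-1.6138  6.7057 -0.8892] w 0.0454
21.45 -48 act -47.7 tz -0.073 f [-2.1088  6.2689 -1.4335] w 0.0451
21.70 -54 act -53.7 tz -0.094 f [-3.0883  6.5944 -2.4142] w 0.0449
21.95 -60 act -59.7 tz -0.124 f [-2.9027  6.5665 -1.5374] w 0.0450
22.20 -66 act -65.7 tz -0.109 f [-4.5118  7.8377 -2.1962] w 0.0452
22.45 -72 act -71.7 tz -0.072 f [-4.8785  6.8608 -2.7091] w 0.0452
22.70 -78 act -77.7 tz -0.059 f [-4.8074  6.1906 -2.3259] w 0.0447
22.95 -84 act -83.7 tz -0.092 f [-6.2021  7.1946 -1.265 ] w 0.0451
23.20 -90 act -89.7 tz -0.177 f [-6.5252  6.9035 -3.1933] w 0.0452
23.45 -96 act -95.7 tz 0.365 f [-6.3899  5.7161 -1.8273] w 0.0449
23.70 -102 act -101.7 tz 0.454 f [-5.8882  4.9078 -1.0436] w 0.0451
```

Run:
```python
from h import *
turn(-1,6,step=3,lim=1.2)
arm.grip(.09);print(arm.current_t(),wrench())
p=arm.current_ee_pos();arm.move_l(p+frame(CAPS["blue"][1])[:,2]*.1,feed=.08)
arm.move_joints([60.648,28.281,77.091,0,74.628,-5.472])
print(arm.current_t(),arm.current_force(),arm.current_width())
a,b=arm.snapshot("top")[:,:,::-1],arm.snapshot("scene")[:,:,::-1]
z=lambda i,x,y:cv2.resize(i[y:y+66,x:x+66],(300,300),interpolation=2)
cv2.imwrite("pics/e1.png",np.vstack([np.hstack([z(a,170,200),z(a,262,180)]),np.hstack([z(b,148,177),z(b,241,200)])]))
a0,b0=cv2.imread("pics/top0.png"),cv2.imread("pics/scene0.png")
for n,i,j in(("top",a,a0),("scene",b,b0)):
    m=(cv2.absdiff(cv2.GaussianBlur(i,(5,5),0),cv2.GaussianBlur(j,(5,5),0)).max(2)>25).astype(np.uint8)
    print(n,cv2.connectedComponentsWithStats(m)[2][1:])
```

```text
23.95 -3 act -2.7 tz 0.830 f [-0.1746 -1.3078 -1.3001] w 0.0454
24.20 -6 act -5.8 tz 0.652 f [1.3352 0.2187 0.4407] w 0.0450
25.0167 (np.float64(-0.02461035732410295), array([ 1.1987, -0.5502,  0.2508]))
29.0083 [ 0.4625 -0.0423 -0.5407] 0.08981321167456899
top [[299 221  12  12  67]
 [194 246  11  11  55]]
scene [[165 191  12   9  57]
 [262 210  14  12  83]]
```

View pics/e1.png

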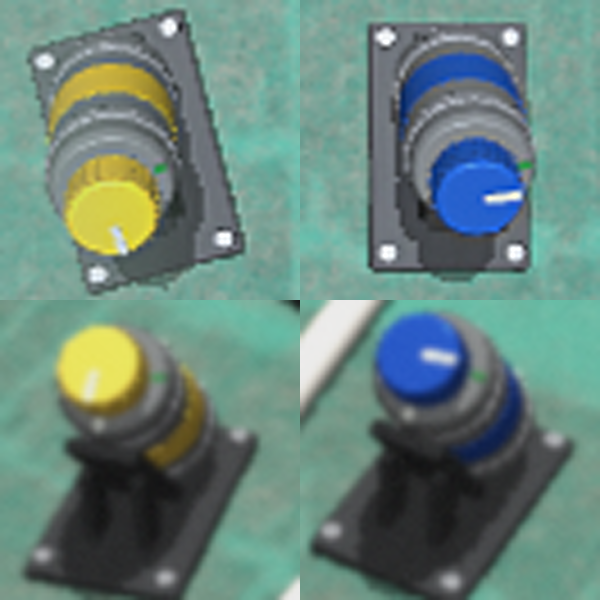

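The blue index, at top (503,197), now points to the green mark, and the yellow index, at top (119,240), is at its shut mark. Only the two index lines differ from the first pictures.

```bash
python3 -c "
from rig import arm
print(arm.sign_off())"
```

```text
the job is handed in; nothing more can be done
None
```

The yellow cap is screwed shut and the blue cap is open, each turned to its stop. The gripper is open and clear, the loose tubes and gauge did not move, and I handed the job in at about 29 s.

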